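# Mark where the candling shutter binds

## Robot

A 6-joint arm with a two-finger parallel gripper is mounted at the origin on the work surface. World frame = base frame: x ahead of the robot, y to its left, z up, the work surface at z = 0. Lengths are in mm, angles in rad, forces in N, time in s.
With the tool pointing down it reaches from about 400 to 925 mm from the base axis. Payload 3.4 kg.
Tool frame: the origin (TCP) lies between the finger pads; the fingertips stand 22 mm ahead of it and the grasp point (between the pads) lies 3 mm ahead of it; z points along the fingers, y is the direction in which the jaws open and shut (so a half turn about z gives the same grasp; the last joint's range is limited). The gripper opens to 85 mm and grips with 20 to 120 N. Pads are 22 mm wide; open, the fingers measure 114 mm over their backs; the gripper's body (76 mm by 85 mm) begins 54 mm behind the grasp point. The pads swing forward as they close: fully open they stand 13 mm farther back than shut.
Start: joints at [-1.27, 0.307, 1.506, -0, 1.328, -0.073], TCP at [209.941, -535.309, 253.305] pointing down, gripper open.
Joint ranges: [-3.12, 3.12], [-1.05, 2.28], [0.14, 2.33], [-1.42, 4.57], [0.1, 2.73], [-2.68, 2.68]. Speed limits (rad/s): [2.57, 2.57, 3.14, 3.14, 3.14, 3.14].

## Interface

Orientations are given as [roll, pitch, yaw] about the fixed x, y, z axes, in that order (R = Rz(yaw) Ry(pitch) Rx(roll)).
In Python, from station import r gives the robot as it stands. The module is installed in compiled form; this text tells all that it offers.
- The arm moves only by the shell command python3 -m crank 'ROWS' [FORCE]. ROWS is JSON, one flat list of numbers, 7 for each row, row after row: the gripper's target within -1 to 1 (shut at 1, half-way at 0, fully open at -1), then the shift along the tool's x, y, z in m, then the turn, a rotation vector about the tool's x, y, z in rad. A call has 1 to 5 rows; each row shifts and turns the commanded pose from where the row before left it, along the tool's axes as they then stand; what a row does not reach is not made up. A row lasts 1/10 s, in which the tool goes at most 50 mm and 8.59 degrees, less where a joint would pass 70% of its speed; a pose out of reach is approached as far as the arm can. A call is refused whole if a number of a shift passes 0.05 or a number of a turn 0.15, either way. A call with a gripper value outside its range is refused whole. The fingers move at their own pace and stop on an object; FORCE is the grip in N (left out, the last holds). Time passes only in rows, so rows that do not move let the fingers close. It gives the time, the measured TCP pose, the force and the opening at its end, in the units of the state.
- r.sense(): the state, without advancing time (a new reading comes with each control period).
- r.capture(name): name is "scene" or "top"; returns a dict with "frame" (400x640x3 uint8, red, green, blue), "mtx" (3x3 intrinsics, pixels), "R" (3x3) and "t" (3): a world point X has camera coordinates R X + t. Camera axes: x right, y down, z forward; pixel columns grow to the right and rows downward; lengths in mm; the calibration is good to about 2 mm. A picture is of the moment at which its call begins. There is no depth.
- r.close_job(): hands the job in, once; it reports no verdict.
Trained networks look in the newest picture that a camera, given by its name, has taken for a name from the list of things; names that differ only in an ending like _2 or _b are one class to them, and where a whole thing is asked for, a point or a joint stands for the part that bears it (a point fixed in the world has none). Each returns a list of dicts, best first, with "conf" (0 to 1); they miss things now and then, are a little off and sometimes report something else, mostly with a low value. They report only what shows in the picture. A call takes as long as a camera call.
- r.boxes_of(camera, target): "location" ([x, y, z] in mm, in world coordinates, good to about 4 mm: the middle of the surface that is visible of it).
- r.cut_out(camera, target): "mask" (400x640 bool, what is visible of it).
The state is a dict: "clock": time; "qpos": joint angles; "joint_vel": joint speeds; "tau": joint torques, N m; "position": TCP position; "tool_rot": TCP orientation; "wrist_force": force on the tool from outside, world axes, zero at the start; "moment": the same for the moment, N m; "width": finger opening in mm.
Only numpy, scipy, OpenCV 4.12 (cv2) and the standard library are available. Lean on these libraries where they do the work, as an engineer would, in place of code of your own. Each camera call takes 0.05 s, during which the arm holds its last target. There are 200 camera calls.

## Task

The black shutter on the candling light box binds somewhere along its track. Slide it by its grip towards the steel marker, letting the shutter's tab push the marker ahead, until you feel it plainly bind, rest against the tight spot a moment without forcing it, then back the shutter off so that it stands clear with a gap of 20 mm between its tab and the marker, and let go. Do not touch the marker, and leave the other things on the counter where they are.

Things in the scene. Friction and masses are not known exactly. Their poses are not given: they have to be found in the camera images.
- lightbox: Candling light box, fixed: white block 180 (x) x 420 (y) x 85 mm high with a row of egg ports in its deck and two pine rails along y (at x = -78 and +78 mm, 14 wide, tops 103 mm above the counter). Origin: centre of its underside. The track runs along its y axis. Its tight spot, not visible, is met with the shutter's origin at y = -20 to +65 mm here, after the marker has been met.
- shutter: Black shutter, slides along the light box's y axis only: panel 138 x 140 (y) x 8 mm, top 95 mm above the counter. Origin: centre of its underside; y = -100 to +100 mm in the light box's frame. It starts near -y; slide it to +y. It runs with 2 N, 3 N pushing the marker; at the tight spot the resistance climbs springily by 1.5 N per mm. 7 to 14 N in all: plainly bound; 18 N: forced.
- shutter_grip (a point): Centre of the shutter's pine grip, an upright block 50 (x) x 20 (y) x 36 mm high on the middle of the panel, to be taken or pushed from above across its 20 mm (y) thickness. The point is 113 mm above the counter, the grip's top 131 mm, its foot 95 mm; it lies above the shutter's origin, at x = 0 of the light box. Axes as the light box's.
- shutter_nose (a point): Middle of the +y face of the tab on the shutter's leading edge, which reaches over the far (+x) rail; 78 mm to +x and 70 mm to +y of the grip's centre, 107.5 mm above the counter. This face pushes the marker. Axes as the light box's.
- marker: Small steel marker riding on the far (+x) rail, 24 (x) x 18 (y) x 27 mm high, with an upright fin. It slides along the light box's y axis with about 1 N and stays where it is left. Origin: middle of the lower edge of its -y face, on the rail top.
- marker_face (a point): Middle of the marker's -y face where the tab meets it; its y distance from point shutter_nose, in the light box's frame, is the gap between tab and marker (30 to 75 mm at the start, 0 while pushed).
- nest_egg: Bystander: tan ceramic nest egg standing on its flat end, 43 mm wide, 55 mm high. Origin: centre of its underside.
- bell: Bystander: copper hand bell with a dark wooden handle, 66 mm wide, 98 mm high. Origin: centre of its underside.
- screwdriver: Bystander: stubby screwdriver with a red handle, 110 mm long, lying on the counter. Origin: its middle, underside.
- lens_tin: Bystander: round tin of frosted lenses, 80 mm wide, 28 mm high. Origin: centre of its underside.

How it is judged (in metres and radians):
On the way, in this order (a step that is already met when the one before it is completed fails the run):
1. the shutter is pressed into the tight spot of its track (at least 4 N there) (contact force between shutter and lightbox above 4 N), for 0.1 s.
2. the shutter is backed off, with a gap of 13 to 27 mm between tab and marker (y of marker_face in the frame of shutter_nose between 0.013 and 0.027 m and contact force between shutter and lightbox below 0.5 N), for 0.2 s.
At the end, for the whole second after the job is handed in: The shutter rests free of the tight spot with a gap of 20 mm (13 to 27) between its tab and the marker, which stands where the shutter bound; shutter and marker are still and let go (all of step 2 and linear speed of each of shutter, marker below 0.005 m/s); the robot touches nothing.
It fails at once if the shutter is forced: more than 18 N at the tight spot (contact force between shutter and lightbox above 18 N).
It fails at once if the robot touches the marker (contact force between any of the fingers, the arm and marker above 0.5 N).
It fails at once if a bystander is moved by more than 20 mm (distance of any of nest_egg, bell, screwdriver, lens_tin from where it was at the start of the episode above 0.02 m).
It also fails if it takes over 48 s, if anything falls off the work surface, if the arm or the gripper's body presses on something with over 40 N, if the wrist force passes 120 N, or if a joint passes its speed limit or range.

## Working session

There is one attempt and no reset: what is moved stays moved. The work goes in short steps, Python scripts to look and compute and a shell command to move; the robot and the scene stay as the last step left them, time stands still between calls to the robot, and variables do not carry over. Pictures are saved under pics/ and viewed, about 8 in all and at most 12, crops included, and the job is handed in when it is done.

```bash
mkdir -p pics
python3 - <<'E'
from station import r
import cv2,numpy as np
s=r.sense();print(s)
for c in("scene","top"):
    d=r.capture(c);cv2.imwrite(f"pics/{c}0.png",d["frame"][...,::-1])
    print(c,d["mtx"].tolist(),d["R"].tolist(),d["t"].tolist())
    for n in("lightbox","shutter","shutter_grip","shutter_nose","marker","marker_face","nest_egg","bell","screwdriver","lens_tin"):
        print(n,[(np.round(b["location"]).tolist(),round(b["conf"],2)) for b in r.boxes_of(c,n)[:2]])
print(r.sense()["clock"])
E
```

```text
{'clock': 0.0, 'qpos': array([-1.27054416e+00,  3.07560550e-01,  1.50768600e+00,  1.32048539e-05,
        1.32842027e+00, -7.35123994e-02]), 'joint_vel': array([-5.24901739e-04,  3.42886221e-04,  5.95257509e-05, -1.01317960e-03,
       -3.46257527e-04, -4.33676415e-04]), 'tau': array([ 5.03411320e-04, -4.57550597e+01, -2.51916271e+01, -5.50634559e-04,
        1.30253937e-02,  2.40805882e-06]), 'position': array([ 209.7221929 , -534.67191333,  252.38338822]), 'tool_rot': array([-3.13952503e+00, -1.65117223e-04,  3.73761210e-01]), 'wrist_force': array([ 0.31823835,  0.73190075, -0.76085482]), 'moment': array([ 0.02288984, -0.02469836, -0.06276925]), 'width': 85.29115934056381}
scene [[502.6705329385254, 0.0, 317.1844398019682], [0.0, 502.6705329385254, 191.90951948887505], [0.0, 0.0, 1.0]] [[0.6971846924084933, 0.7168908372745477, -0.001015924737651134], [0.3970162206799894, -0.3872820915161908, -0.8321001755244513], [-0.5969184409852425, 0.5797241663262305, -0.5546244367038876]] [-437.14595919009673, -134.8548491293593, 1570.6593254282545]
lightbox [([567.0, -84.0, 87.0], 0.74), ([688
[... 428 characters left out ...]
 319.6553832377484], [0.0, 384.3009434148384, 200.0914762328319], [0.0, 0.0, 1.0]] [[0.024546893086833527, -0.9995441129911813, -0.017578857313712858], [-0.997736167667875, -0.023393644478914274, -0.0630497987737936], [0.06260982165128143, 0.019086738397810915, -0.9978555540007422]] [41.099917765874196, 574.5541040592121, 920.3921527219944]
lightbox [([523.0, -21.0, 88.0], 0.97)]
shutter [([528.0, -114.0, 98.0], 0.72)]
shutter_grip [([529.0, -121.0, 94.0], 0.82)]
shutter_nose [([533.0, -110.0, 95.0], 0.88)]
marker []
marker_face [([606.0, 19.0, 112.0], 0.45)]
nest_egg [([551.0, -312.0, 45.0], 0.76)]
bell [([660.0, 45.0, 23.0], 0.59)]
screwdriver []
lens_tin [([672.0, -94.0, 26.0], 0.86)]
1.1
```

Run:
```python
import cv2
a=cv2.imread("pics/top0.png");cv2.imwrite("pics/top0c.png",cv2.resize(a[60:310,170:490],None,fx=2.4,fy=2.4,interpolation=cv2.INTER_CUBIC))
```

```text
(no output)
```

View pics/top0c.png

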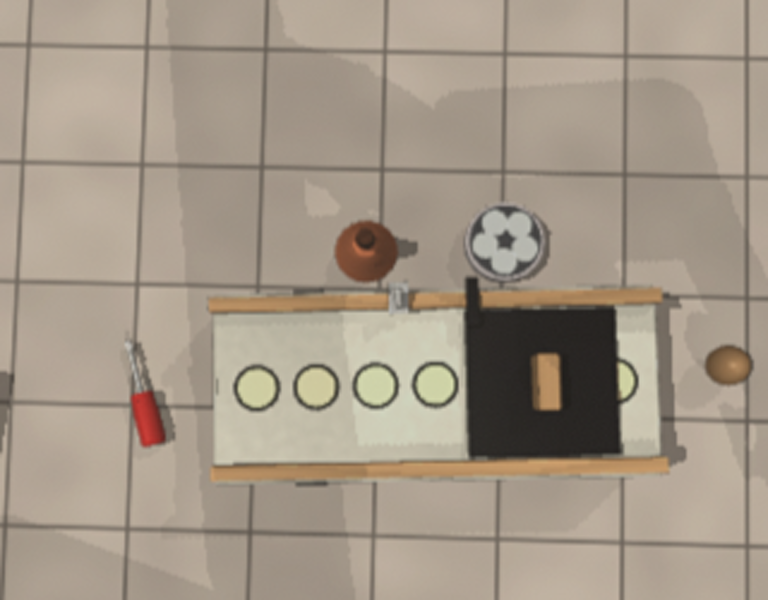

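View pics/scene0.png

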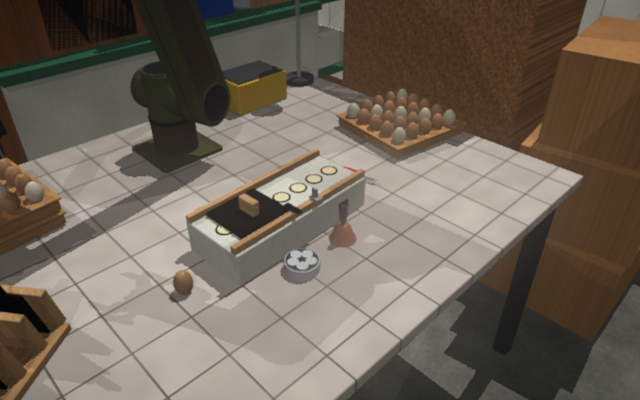

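The top crop shows the grip at about (547,381), the tab's leading face at (466,297), the marker's near face at (411,297), and the rails running nearly along world y. The bell and tin stand beyond the far rail, with the egg and screwdriver off the two ends. The scene picture agrees.

```bash
cat > h.py <<'E'
import numpy as np,cv2
from station import r
def unproj(d,u,v,z):
    ray=d["R"].T@np.linalg.solve(d["mtx"],[u,v,1.]);c=-d["R"].T@d["t"]
    return c+ray*(z-c[2])/ray[2]
E
python3 - <<'E'
from h import *
d=r.capture("top")
P=lambda x,y,z:unproj(d,170+(x+.5)/2.4-.5,60+(y+.5)/2.4-.5,z)
np.set_printoptions(precision=1,suppress=True)
for n,x,y,z in[("far -y",662,296,103),("far +y",210,304,103),("near -y",667,465,103),("near +y",213,473,103),("tab",466,297,112),("marker",411,297,115),("gripc",547,381,131),("panel -y",618,380,95)]:print(n,P(x,y,z))
f=d["frame"][200:245,380:420]
g=cv2.resize(f,None,fx=12,fy=12,interpolation=cv2.INTER_NEAREST);cv2.imwrite("pics/grip.png",g[...,::-1])
s=r.capture("scene");m=r.cut_out("scene","shutter_grip")
for c,dd in(("top",d),("scene",s)):
  m=r.cut_out(c,"shutter_grip")
  if m: v,u=np.nonzero(m[0]["mask"]);print(c,m[0]["conf"],len(u),u.min(),u.max(),v.min(),v.max())
f=s["frame"][180:230,225:275]
cv2.imwrite("pics/grip2.png",cv2.resize(f,None,fx=10,fy=10,interpolation=cv2.INTER_NEAREST)[...,::-1])
E
python3 -c "
import cv2,numpy as np
a=cv2.imread('pics/grip.png')[:500];b=cv2.imread('pics/grip2.png')
a=cv2.resize(a,(300,338));b=cv2.resize(b,(338,338));cv2.imwrite('pics/grips.png',np.hstack([a,b]))"
```

```text
far -y [ 612.5 -224.8  103. ]
far +y [595.5 193.5 103. ]
near -y [ 457.6 -229.9  103. ]
near +y [439.5 185.3 103. ]
tab [606.5 -43.3 112. ]
marker [605.    7.2 115. ]
gripc [ 531.  -114.7  131. ]
panel -y [ 534.2 -187.    95. ]
top 0.7 4003 363 428 176 250
scene 0.62 2433 207 301 188 237
```

View pics/grips.png

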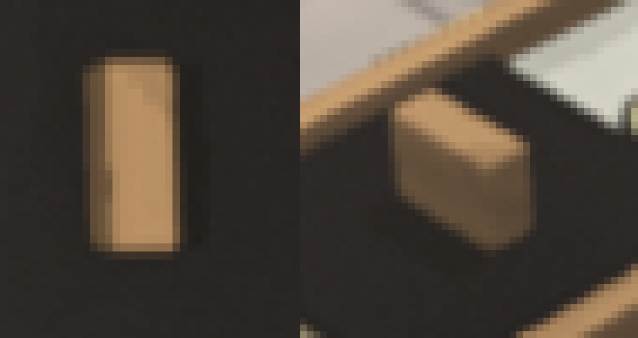

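Box yaw is about 0.042 rad and the grip is at about (531, −116). I'll turn first, then traverse.

```bash
python3 -m crank '[-1,0,0,0,0,0,0.11,-1,0,0,0,0,0,0.11,-1,0,0,0,0,0,0.11,-1,0.015,-0.018,0,0,0,0,-1,0.025,-0.03,0,0,0,0]' 20
python3 -m crank '[-1,0.025,-0.03,0,0,0,0,-1,0.025,-0.03,0,0,0,0,-1,0.025,-0.03,0,0,0,0,-1,0.025,-0.03,0,0,0,0,-1,0.025,-0.03,0,0,0,0]'
python3 -m crank '[-1,0.025,-0.03,0,0,0,0,-1,0.025,-0.03,0,0,0,0,-1,0.025,-0.03,0,0,0,0,-1,0.025,-0.03,0,0,0,0,-1,0.025,-0.03,0,0,0,0]'
```

```text
clock: 1.85
position: [247.3, -487.0, 253.2]
tool_rot: [3.14, 0.0, 0.041]
wrist_force: [-0.0, 0.5, 0.1]
width: 85.5
clock: 2.35
position: [366.9, -329.0, 253.5]
tool_rot: [3.141, -0.0, 0.044]
wrist_force: [0.5, -0.6, 0.5]
width: 85.3
clock: 2.85
position: [485.3, -173.6, 253.5]
tool_rot: [3.141, -0.0, 0.044]
wrist_force: [0.6, -1.2, 0.4]
width: 85.6
```

```bash
python3 -m crank '[-1,0.024,-0.028,0,0,0,0,-1,0.024,-0.028,0.01,0,0,0,-1,0,0,0.03,0,0,0,-1,0,0,0.02,0,0,0,-1,0,0,0,0,0,0]'
python3 - <<'E'
from h import *
for c in("scene","top"):
    d=r.capture(c);f=d["frame"];f=f[120:300,150:400] if c=="scene" else f[60:310,170:490]
    cv2.imwrite(f"pics/{c}1.png",cv2.resize(f,None,fx=2.3,fy=2.3,interpolation=cv2.INTER_CUBIC)[...,::-1])
    for h in (131,):
        pass
print(r.sense()["position"])
E
```

```text
clock: 3.35
position: [527.9, -115.7, 190.5]
tool_rot: [-3.139, 0.006, 0.045]
wrist_force: [-0.4, 0.2, -0.0]
width: 85.1
[ 529.91931855 -116.9297681   193.38812204]
```

View pics/scene1.png

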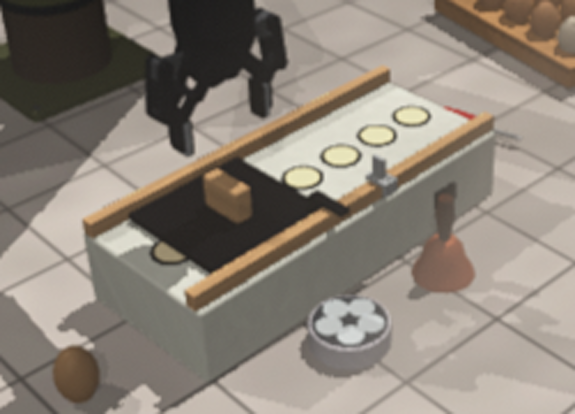

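The scene shows the gripper centred over the grip: the tips' midpoint is at (222,131) and the grip's top at (228,180), which is where the estimate projects. Descend and close.

```bash
python3 -m crank '[-1,0,0,0.025,0,0,0,-1,0,0,0.025,0,0,0,-1,0,0,0.02,0,0,0,-1,0,0,0,0,0,0,-1,0,0,0,0,0,0]'
python3 -m crank '[0.3,0,0,0,0,0,0,0.6,0,0,0,0,0,0,1,0,0,0,0,0,0,1,0,0,0,0,0,0,1,0,0,0,0,0,0]' 30
```

```text
clock: 3.95
position: [530.8, -117.5, 124.5]
tool_rot: [3.141, -0.002, 0.043]
wrist_force: [-0.2, -0.4, 0.1]
width: 84.8
clock: 4.45
position: [530.2, -117.2, 123.9]
tool_rot: [3.141, -0.001, 0.044]
wrist_force: [-0.6, -0.3, 3.0]
width: 19.7
```

```bash
python3 -m crank '[1,0,0,0,0,0,0,1,0,0,0,0,0,0,1,0,0,0,0,0,0]'
```

```text
clock: 4.75
position: [530.3, -117.2, 123.9]
tool_rot: [3.141, -0.001, 0.044]
wrist_force: [-0.7, -0.5, 5.5]
width: 19.6
```

Gripped at 19.6 mm. The tight spot lies at least 75 mm ahead, so the first 50 mm can go faster.

```bash
python3 -m crank '[1,0,-0.005,0,0,0,0,1,0,-0.01,0,0,0,0,1,0,-0.01,0,0,0,0,1,0,-0.01,0,0,0,0,1,0,-0.005,0,0,0,0]'; python3 -m crank '[1,0,-0.005,0,0,0,0,1,0,-0.005,0,0,0,0,1,0,-0.005,0,0,0,0,1,0,-0.005,0,0,0,0,1,0,-0.005,0,0,0,0]'
```

```text
clock: 5.25
position: [528.4, -76.8, 123.9]
tool_rot: [3.141, -0.001, 0.044]
wrist_force: [-1.2, -2.6, 5.4]
width: 19.4
clock: 5.75
position: [527.3, -52.6, 123.9]
tool_rot: [3.14, -0.001, 0.044]
wrist_force: [-0.3, -3.6, 5.8]
width: 19.5
```

```bash
python3 -m crank '[1,0,-0.001,0,0,0,0,1,0,-0.001,0,0,0,0,1,0,-0.001,0,0,0,0,1,0,-0.001,0,0,0,0,1,0,-0.001,0,0,0,0]'
```

```text
clock: 6.25
position: [527.1, -47.7, 123.9]
tool_rot: [3.14, -0.001, 0.044]
wrist_force: [-1.7, -2.5, 5.5]
width: 19.4
```

```bash
python3 -m crank '[1,0,-0.001,0,0,0,0,1,0,-0.001,0,0,0,0,1,0,-0.001,0,0,0,0,1,0,-0.001,0,0,0,0]'
```

```text
clock: 6.65
position: [526.9, -43.7, 123.9]
tool_rot: [3.14, -0.001, 0.044]
wrist_force: [-1.3, -3.2, 5.4]
width: 19.3
```

```bash
python3 -m crank '[1,0,-0.001,0,0,0,0,1,0,-0.001,0,0,0,0,1,0,-0.001,0,0,0,0,1,0,-0.001,0,0,0,0,1,0,-0.001,0,0,0,0]'
```

```text
clock: 7.15
position: [526.7, -38.7, 123.9]
tool_rot: [3.14, -0.001, 0.044]
wrist_force: [-0.8, -2.6, 5.6]
width: 19.4
```

```bash
python3 -m crank '[1,0,-0.001,0,0,0,0,1,0,-0.001,0,0,0,0,1,0,-0.001,0,0,0,0,1,0,-0.001,0,0,0,0]'
```

```text
clock: 7.55
position: [526.5, -34.7, 123.9]
tool_rot: [3.14, -0.001, 0.044]
wrist_force: [-2.5, -3.7, 5.2]
width: 19.8
```

```bash
python3 -m crank '[1,0,-0.001,0,0,0,0,1,0,-0.0015,0,0,0,0,1,0,-0.0015,0,0,0,0,1,0,-0.0015,0,0,0,0,1,0,-0.001,0,0,0,0]'
```

```text
clock: 8.05
position: [526.2, -28.2, 123.9]
tool_rot: [3.14, -0.001, 0.044]
wrist_force: [-1.7, -2.9, 6.4]
width: 19.4
```

```bash
python3 -m crank '[1,0,-0.001,0,0,0,0,1,0,-0.0015,0,0,0,0,1,0,-0.0015,0,0,0,0,1,0,-0.0015,0,0,0,0,1,0,-0.001,0,0,0,0]'
```

```text
clock: 8.55
position: [525.9, -21.7, 123.9]
tool_rot: [3.14, -0.001, 0.044]
wrist_force: [-1.9, -3.6, 6.5]
width: 19.3
```

```bash
python3 -m crank '[1,0,-0.001,0,0,0,0,1,0,-0.0015,0,0,0,0,1,0,-0.0015,0,0,0,0,1,0,-0.0015,0,0,0,0,1,0,-0.001,0,0,0,0]'
```

```text
clock: 9.05
position: [525.6, -15.2, 123.9]
tool_rot: [3.14, -0.001, 0.044]
wrist_force: [-1.6, -3.3, 5.5]
width: 19.2
```

```bash
python3 -m crank '[1,0,-0.001,0,0,0,0,1,0,-0.0015,0,0,0,0,1,0,-0.0015,0,0,0,0,1,0,-0.0015,0,0,0,0,1,0,-0.001,0,0,0,0]'
```

```text
clock: 9.55
position: [525.3, -8.7, 123.9]
tool_rot: [3.14, -0.001, 0.044]
wrist_force: [-0.8, -3.2, 5.8]
width: 20.0
```

```bash
python3 -m crank '[1,0,-0.001,0,0,0,0,1,0,-0.0015,0,0,0,0,1,0,-0.0015,0,0,0,0,1,0,-0.0015,0,0,0,0,1,0,-0.001,0,0,0,0]'
```

```text
clock: 10.05
position: [525.0, -2.2, 123.9]
tool_rot: [3.14, -0.0, 0.044]
wrist_force: [-1.1, -3.7, 6.3]
width: 19.1
```

```bash
python3 -m crank '[1,0,-0.001,0,0,0,0,1,0,-0.0015,0,0,0,0,1,0,-0.0015,0,0,0,0,1,0,-0.0015,0,0,0,0,1,0,-0.001,0,0,0,0]'
```

```text
clock: 10.55
position: [524.7, 4.1, 123.9]
tool_rot: [3.14, -0.0, 0.044]
wrist_force: [-0.7, -4.4, 6.1]
width: 19.6
```

```bash
python3 -m crank '[1,0,-0.001,0,0,0,0,1,0,-0.001,0,0,0,0,1,0,-0.001,0,0,0,0,1,0,0,0,0,0,0]'
```

```text
clock: 10.95
position: [524.7, 6.4, 123.9]
tool_rot: [3.139, -0.0, 0.045]
wrist_force: [-1.1, -6.1, 5.3]
width: 19.5
```

The force is climbing. Press a little more, then rest.

```bash
python3 -m crank '[1,0,-0.001,0,0,0,0,1,0,-0.001,0,0,0,0,1,0,-0.0005,0,0,0,0,1,0,0,0,0,0,0]'
```

```text
clock: 11.35
position: [524.6, 8.1, 123.9]
tool_rot: [3.137, -0.0, 0.045]
wrist_force: [-1.4, -9.5, 5.4]
width: 19.4
```

```bash
python3 -m crank '[1,0,-0.0005,0,0,0,0,1,0,0,0,0,0,0,1,0,0,0,0,0,0,1,0,0,0,0,0,0,1,0,0,0,0,0,0]'
```

```text
clock: 11.85
position: [524.6, 8.4, 123.9]
tool_rot: [3.137, -0.0, 0.045]
wrist_force: [-1.2, -9.3, 5.5]
width: 19.3
```

Plainly bound at about 9 N. Backing off smoothly to a tool y of about −11.6.

```bash
python3 -m crank '[1,0,0.003,0,0,0,0,1,0,0.006,0,0,0,0,1,0,0.006,0,0,0,0,1,0,0.004,0,0,0,0,1,0,0.002,0,0,0,0]'; python3 -m crank '[1,0,0,0,0,0,0,1,0,0,0,0,0,0]'
python3 - <<'E'
from h import *
d=r.capture("top");f=d["frame"][120:260,240:460]
cv2.imwrite("pics/top2.png",cv2.resize(f,None,fx=3.6,fy=3.6,interpolation=cv2.INTER_CUBIC)[...,::-1])
E
```

```text
clock: 12.35
position: [525.4, -9.7, 123.9]
tool_rot: [-3.141, -0.001, 0.043]
wrist_force: [-0.9, 3.0, 6.9]
width: 19.3
clock: 12.55
position: [525.4, -9.9, 123.9]
tool_rot: [-3.141, -0.001, 0.044]
wrist_force: [-1.2, -0.4, 7.1]
width: 19.2
```

View pics/top2.png

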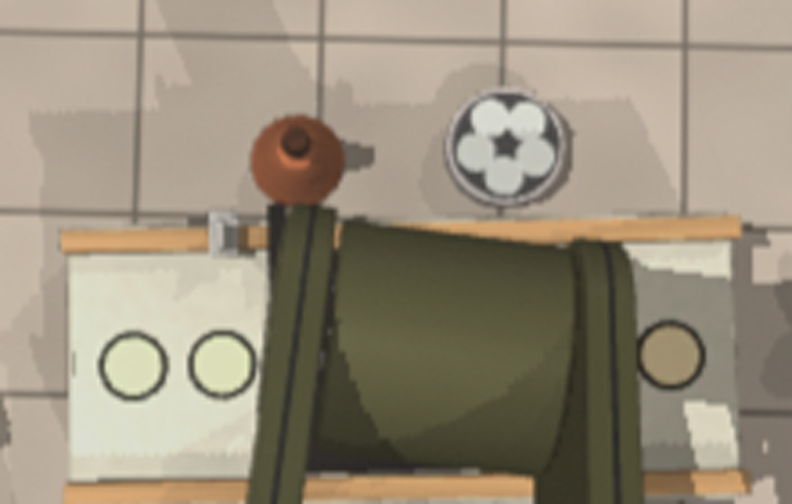

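The top view shows the marker's near face at x≈238 and the tab's face at x≈270, so a gap of about 19 mm. Tool travel gives 18.3. I'll add 1.5 mm, then let go.

```bash
python3 -m crank '[1,0,0.001,0,0,0,0,1,0,0.0005,0,0,0,0,1,0,0,0,0,0,0,1,0,0,0,0,0,0]'; python3 -m crank '[0.3,0,0,0,0,0,0,0,0,0,0,0,0,0,-0.5,0,0,0,0,0,0,-1,0,0,0,0,0,0,-1,0,0,0,0,0,0]';  python3 -m crank '[-1,0,0,0,0,0,0,-1,0,0,0,0,0,0,-1,0,0,-0.01,0,0,0,-1,0,0,-0.02,0,0,0,-1,0,0,-0.03,0,0,0]'; python3 -m crank '[-1,0,0,-0.03,0,0,0,-1,0,0,-0.03,0,0,0,-1,-0.03,0,-0.01,0,0,0,-1,-0.04,0,0,0,0,0,-1,-0.03,0,0,0,0,0]'
```

```text
clock: 13.0
position: [525.4, -11.0, 123.9]
tool_rot: [-3.141, -0.001, 0.044]
wrist_force: [-1.3, 0.6, 6.8]
width: 19.7
clock: 13.5
position: [525.2, -11.5, 123.1]
tool_rot: [-3.141, 0.0, 0.044]
wrist_force: [1.1, -0.4, -0.1]
width: 83.8
clock: 14.0
position: [524.1, -11.4, 183.1]
tool_rot: [-3.141, 0.004, 0.044]
wrist_force: [0.1, 0.2, 0.3]
width: 85.6
clock: 14.5
position: [423.6, -15.8, 254.4]
tool_rot: [3.141, -0.001, 0.044]
wrist_force: [0.9, 0.2, 0.1]
width: 85.2
```

```bash
python3 -m crank '[-1,0,0,0,0,0,0,-1,0,0,0,0,0,0]'
python3 - <<'E'
from h import *
d=r.capture("top");s=r.capture("scene")
a=cv2.resize(d["frame"][160:240,260:400],(700,400),interpolation=cv2.INTER_CUBIC)
b=cv2.resize(s["frame"][150:250,180:385],(400,195),interpolation=cv2.INTER_CUBIC)
c=np.zeros((595,700,3),np.uint8);c[:400]=a;c[400:,:400]=b
cv2.imwrite("pics/end.png",c[...,::-1])
for X in (0,):
  for u in (300,301,302,303,304,305,306,307,308,309,310,311,312,313,314,315,316,317,318,319,320):
    v=183; print(u,d["frame"][v-1:v+3,u].mean(0).astype(int),unproj(d,u,v,112)[1].round(1))
E
```

```text
clock: 14.7
position: [425.4, -15.9, 254.3]
tool_rot: [3.141, -0.002, 0.044]
wrist_force: [-0.0, 0.5, 0.3]
width: 85.4
300 [181 177 168] 97.4
301 [169 166 157] 95.2
302 [111 108 102] 93.0
303 [109 106 101] 90.8
304 [115 113 108] 88.6
305 [121 117 111] 86.4
306 [114  99  83] 84.1
307 [110  92  71] 81.9
308 [114  96  73] 79.7
309 [159 129  94] 77.5
310 [171 137 100] 75.3
311 [170 137 101] 73.1
312 [173 142 106] 70.9
313 [170 140 105] 68.7
314 [134 110  83] 66.5
315 [74 63 53] 64.3
316 [51 47 44] 62.1
317 [49 47 44] 59.9
318 [49 46 43] 57.7
319 [55 50 46] 55.5
320 [96 81 63] 53.3
```

View pics/end.png

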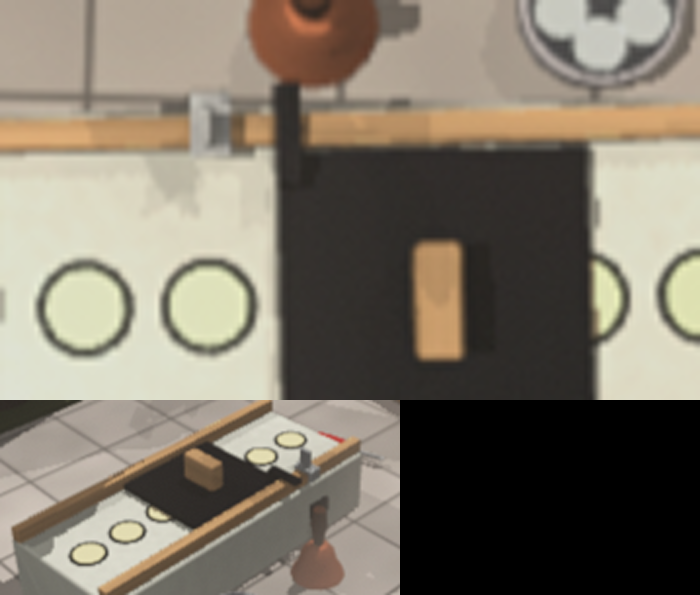

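The end picture shows the marker's face at column ~305.7 and the tab's at ~314.3, a gap of about 19 mm. The gripper is clear and the bystanders in view haven't moved.

```bash
python3 -c "
from station import r
print(r.close_job(), r.sense()['clock'])"
```

```text
the job is handed in; nothing more can be done
the job is handed in; nothing more can be done
```

I slid the shutter by its grip into the marker and on until it plainly bound. The resistance was about 3 N while pushing the marker and rose to about 9 N at the tight spot. I held it there for about 0.5 s, backed it off, let go and lifted clear. The job was handed in at about 15 s on the clock, with no verdict reported.

- **Gap:** the top picture after release puts it at about 19 mm. Tool travel put it at about 20 mm. Both are within the 13 to 27 mm allowed.
- **Force:** the highest wrist force I read along the track was 9.5 N, well under the 18 N limit. It was read at the end of each short move. After letting go it was near zero.
- **Marker and bystanders:** nothing in the pictures suggests the robot touched the marker. The bell and tin look unmoved. I did not re-check the egg and screwdriver individually, but the arm passed near neither at low height.

No check failed, and the two gap readings differ by only about 1 mm.

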